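# Seat the brass blanks in the thickness gauge

### The arm

A 6-joint arm with a two-finger parallel gripper is mounted at the origin on the work surface. World frame = base frame: x ahead of the robot, y to its left, z up, the work surface at z = 0. Lengths are in m, angles in degrees, forces in N, time in s.
With the tool pointing down it reaches from about 0.375 to 0.9 m from the base axis. Payload 3.1 kg.
Tool frame: the origin (TCP) lies at the centre of the arm's flange, where the gripper is bolted on; the fingertips stand 182 mm ahead of it and the grasp point (between the pads) lies 164 mm ahead of it; x points along the fingers, z is the direction in which the jaws open and shut, and the axes are right-handed (so a half turn about x gives the same grasp; the last joint's range is limited). The gripper opens to 87 mm and grips with 3 to 60 N. Pads are 19 mm wide; open, the fingers measure 117 mm over their backs; the gripper's body (75 mm by 190 mm) begins 51 mm behind the grasp point.
Start: joints at [56.694, 30.224, 82.088, -0, 67.689, -10.227], TCP at [0.245, 0.575, 0.405] pointing down, gripper open.
Joint ranges: [-176.69, 176.69], [-43.24, 126.21], [12.49, 139.97], [-82, 262], [0, 151.66], [-163.58, 163.58]. Speed limits (degrees/s): [159.86, 159.86, 180, 180, 180, 180].

### API

Orientations are given as a 3x3 rotation matrix whose columns are the frame's x, y, z axes.
In Python, from rig import bot gives the robot as it stands.
- The arm moves only by the shell command python3 -m crank 'ROWS' [OPENING]. ROWS is JSON, a list of rows, each an object with "offset": the shift along the tool's x, y, z in m, a list of three; "spin": the turn about the tool's x in rad. A call has 1 to 12 rows; each row shifts and turns the commanded pose from where the row before left it, along the tool's axes as they then stand; what a row does not reach is not made up. A row lasts 1/10 s, in which the tool goes at most 50 mm and 8.59 degrees, less where a joint would pass 70% of its speed; a pose out of reach is approached as far as the arm can. A call is refused whole if a number of a shift passes 0.05 or a number of a turn 0.15, either way. A call with a gripper value outside its range is refused whole. OPENING is the finger opening in m, from 0 to 0.087, set as the call begins (- or left out, the last holds). The fingers move at their own pace and stop on an object; the grip force is fixed at half the most. Time passes only in rows, so rows that do not move let the fingers close. It gives the time, the measured TCP pose, the force and the opening at its end, in the units of the state.
- bot.read_state(): the state, without advancing time (a new reading comes with each control period).
- bot.capture(name): name is "scene" or "side" or "wrist"; returns a dict with "pixels" (384x512x3 uint8, blue, green, red), "depth" (384x512 float32, m along the optical axis (not along the pixel's ray), 0 where there is no reading), "K" (3x3 intrinsics, pixels), "world_to_cam" (4x4, takes a point from world to camera coordinates). Camera axes: x right, y up, looking along -z (the intrinsics and any distortion apply to the point x, -y, -z); pixel columns grow to the right and rows downward; lengths in m; the calibration is good to about 2 mm. A picture is of the moment at which its call begins.
- bot.hand_in(): hands the job in, once; it reports no verdict.
Trained networks look in a picture, given as the dict that the camera call returned (one of the last four; its "shot" number tells which), for a name from the list of things; names that differ only in an ending like _2 or _b are one class to them, and where a whole thing is asked for, a point or a joint stands for the part that bears it (a point fixed in the world has none). Each returns a list of dicts, best first, with "p" (0 to 1); they miss things now and then, are a little off and sometimes report something else, mostly with a low value. They report only what shows in the picture. A call takes as long as a camera call. They do not tell look-alikes from the thing itself.
- bot.regions_of(label, picture): "region" (384x512 bool, what is visible of it) and "extent" ([centre column, centre row, width, height] in pixels, round what is visible of it).
The state is a dict: "time_s": time; "joint_positions": joint angles; "qvel": joint speeds; "tau": joint torques, N m; "position": TCP position; "tcp_rot": TCP orientation; "force": force on the tool from outside, world axes, zero at the start; "moment": the same for the moment, N m; "opening": opening from 0.0 (shut) to 1.0 (fully open).
Only numpy, scipy, OpenCV 4.12 (cv2) and the standard library are available. Lean on these libraries where they do the work, as an engineer would, in place of code of your own. Each camera call takes 0.05 s, during which the arm holds its last target.

### The job

Sort the two brass blanks from the wooden rack into the aluminium thickness gauge: stand each one in the narrowest slot it will go into, roughly centred lengthwise, pressed down past the sprung leaf until it is fully home on the slot's floor. The slotted insert may be clamped off-centre in its base, so feel for the slots and press gently, never forcing a blank against the gauge. Leave the wooden slip in the rack and the other bench things where they are.

Things in the scene. Friction and masses are not known exactly. Their poses are not given: they have to be found in the camera images.
- blank_thin_centre (a point): Centre of the thin brass blank, a plain upright rectangular plate, 60 mm long (its x), 9 mm thick (its y), 62 mm tall (its z), about 0.29 kg. It stands on edge in one of the three grooves of the rack. Belongs in the 11 mm slot (middle). Either blank is spoiled by over 60 N against the gauge: touch down at about 10 mm/s.
- blank_thick_centre (a point): Centre of the thick brass blank, like the thin one: 60 mm long (its x), 13 mm thick (its y), 62 mm tall (its z), about 0.41 kg. Stands in another groove of the rack. Belongs in the 15 mm slot (the widest, at the +y end).
- slip_centre (a point): Centre of a dark wooden slip, 60 x 17 x 62 mm, that stands in the remaining groove of the rack; not to be moved.
- rack_mid (a point): Low wooden rack, 90 mm (x) by 160 mm (y), fixed to the bench. The point is the middle of its groove floor, 8 mm above the bench. Three grooves, 20 mm wide, run along x, at y = -46, 0 and +46 mm; the ribs between them stand 12 mm above the groove floor.
- gauge: Thickness gauge, fixed to the bench. Origin: centre of the underside of its grey base, 70 mm (x) by 176 mm (y), 10 mm thick, with an end cheek at each y end, up to 34 mm above the bench. Between the cheeks sits an aluminium insert, 50 mm (x) by 136 mm (y), flat top 44 mm above the bench, clamped anywhere up to 10 mm to either side (along y) of the base's middle; this shift is not reported.
- gauge_mid (a point): Middle of the gauge's BASE, at the height of the insert's top; base axes. The insert's three open-ended slots run along x: 7, 11, 15 mm wide at y = -46, 0, +46 mm from the INSERT's middle (all shifted with it; see or feel), 28 mm deep (floor 16 mm above bench), edges not chamfered. A blank fully home has its centre 3 mm above this point.
- gauge_leaf (a point): Same point as gauge_mid but 11 mm lower, where the leaves stand out most. In each slot a sprung steel leaf, 22 mm long, slopes out from the -y wall from 6 mm to 11 mm below the top, then stands 2.5 mm out down to 4 mm above the floor. It yields at 7 to 12 N sideways: a blank sticks on it and must be pressed down with about 5 to 10 N. The insert itself does not budge.
- tweezers: Steel tweezers, 115 mm long, lying on the bench between rack and gauge; leave alone.
- loupe: Small black-and-steel folding loupe, 60 mm long, lying on the bench; leave alone.
- jar: Amber glass jar, 52 mm wide and 70 mm tall; leave alone.
Mind the look-alikes: they are no part of the job. Leave any green look-alike of the part that bears blank_thin_centre alone.

How it is judged (in metres and radians):
At the end, for the whole second after the job is handed in: Both blanks released, upright (within 0.12 rad) and at rest on the floor of their slots: thin in the 11 mm slot, thick in the 15 mm slot, each within 2.5 mm of fully home and within 13 mm of centred lengthwise on the gauge (z of blank_thin_centre in the frame of gauge_mid between 0 and 0.0055 m and x of blank_thin_centre in the frame of gauge_mid between -0.013 and 0.013 m and y of blank_thin_centre in the frame of gauge_mid between -0.0135 and 0.0135 m and angle between each of blank_thin_centre, blank_thick_centre's own z axis and vertical below 0.12 rad and linear speed of each of blank_thin, blank_thick below 0.02 m/s and z of blank_thick_centre in the frame of gauge_mid between 0 and 0.0055 m and x of blank_thick_centre in the frame of gauge_mid between -0.013 and 0.013 m and y of blank_thick_centre in the frame of gauge_mid between 0.0325 and 0.0595 m); the robot touches nothing.
It fails at once if a blank is forced against the gauge with more than 60 N (contact force between any of blank_thin, blank_thick and gauge above 60 N).
It fails at once if the dark wooden slip shifted by more than 20 mm (distance of slip_centre from where it was at the start of the episode above 0.02 m).
It fails at once if the tweezers shifted by more than 20 mm (distance of tweezers from where it was at the start of the episode above 0.02 m).
It fails at once if the loupe shifted by more than 20 mm (distance of loupe from where it was at the start of the episode above 0.02 m).
It fails at once if the jar shifted by more than 20 mm (distance of jar from where it was at the start of the episode above 0.02 m).
It also fails if it takes over 72 s, if anything falls off the work surface, if the arm or the gripper's body presses on something with over 40 N, if the wrist force passes 120 N, or if a joint passes its speed limit or range.

## Working session

There is one attempt and no reset: what is moved stays moved. The work goes in short steps, Python scripts to look and compute and a shell command to move; the robot and the scene stay as the last step left them, time stands still between calls to the robot, and variables do not carry over. Pictures are saved under pics/ and viewed, and the job is handed in when it is done.

```bash
mkdir -p pics; ls; cat > h.py <<'E'
import numpy as np,cv2
from rig import bot
def save(n,im,s=1):
    cv2.imwrite('pics/'+n,cv2.resize(im,None,fx=s,fy=s,interpolation=cv2.INTER_CUBIC))
def pts(c,mask=None):
    d=c['depth'];K=np.array(c['K']);v,u=np.mgrid[:d.shape[0],:d.shape[1]]
    m=d>0
    if mask is not None:m&=mask
    z=d[m];x=(u[m]-K[0,2])/K[0,0]*z;y=(v[m]-K[1,2])/K[1,1]*z
    P=np.c_[x,-y,-z,np.ones(len(z))]
    return (P@np.linalg.inv(np.array(c['world_to_cam'])).T)[:,:3],np.c_[u[m],v[m]]
E
python3 - <<'E'
from h import *
s=bot.read_state();print({k:np.round(v,3).tolist() for k,v in s.items()})
for n in['scene','side','wrist']:
    c=bot.capture(n);save(n+'0.png',c['pixels'],1.5)
    print(n,np.round(c['K'],1).tolist(),[k for k in c])
    for l in['blank_thin_centre','blank_thick_centre','slip_centre','rack_mid','gauge','tweezers','loupe','jar']:
        for r in bot.regions_of(l,c)[:4]:
            P,_=pts(c,r['region'])
            print(l,round(r['p'],2),np.round(r['extent']),np.round(np.median(P,0),3) if len(P) else None, np.round(P.max(0),3) if len(P) else '')
E
```

```text
pics
{'time_s': 0.0, 'joint_positions': [56.694, 30.279, 82.154, -0.0, 67.688, -10.229], 'qvel': [0.06, 0.003, -0.103, 0.031, 0.009, 0.057], 'tau': [-0.001, -44.005, -17.659, 0.063, 0.058, -0.0], 'position': [0.245, 0.575, 0.404], 'tcp_rot': [[-0.001, -0.92, 0.392], [-0.002, 0.392, 0.92], [-1.0, 0.0, -0.002]], 'force': [0.978, 0.586, 0.66], 'moment': [-0.063, -0.005, -0.025], 'opening': 1.003}
scene [[404.8, 0.0, 249.5], [0.0, 404.8, 193.8], [0.0, 0.0, 1.0]] ['pixels', 'depth', 'K', 'world_to_cam', 'shot']
blank_thin_centre 0.82 [212. 152.  19.  27.] [ 0.577 -0.186  0.052] [ 0.602 -0.149  0.073]
blank_thin_centre 0.77 [200. 133.  17.  28.] [ 0.525 -0.291  0.037] [ 0.55  -0.283  0.065]
blank_thin_centre 0.36 [339. 207.  75.  58.] [0.498 0.15  0.03 ] [0.519 0.236 0.049]
blank_thick_centre 0.7 [242. 166.  16.  30.] [ 0.565 -0.092  0.049] [ 0.589 -0.084  0.074]
slip_centre 0.96 [225. 159.  25.  31.] [ 0.573 -0.138  0.053] [ 0.6   -0.102  0.075]
rack_mid 0.83 [226. 175.  66.  38.] [ 0.594 -0.096  0.015] [ 0.613 -0.062  0.024]
gauge 0.93 [339. 207.  79.  64.] [0.499 0.149 0.03 ] [0.519 0.2
[... 983 characters left out ...]
] [ 0.569 -0.139  0.063] [ 0.596 -0.099  0.074]
rack_mid 0.6 [275. 170.  43.  57.] [ 0.566 -0.084  0.015] [ 0.61  -0.061  0.073]
rack_mid 0.59 [203. 174.  29.  35.] [ 0.716 -0.076  0.052] [ 0.744 -0.065  0.075]
gauge 0.78 [317. 287.  47. 105.] [0.483 0.162 0.037] [0.517 0.235 0.049]
tweezers 0.52 [307. 220.  56.  12.] [ 0.503 -0.003  0.007] [0.556 0.004 0.011]
loupe 0.62 [203. 236.  28.  21.] [0.695 0.046 0.011] [0.729 0.066 0.019]
loupe 0.52 [316. 288.  51. 104.] [0.483 0.162 0.036] [0.519 0.235 0.049]
jar 0.96 [205. 176.  28.  36.] [ 0.716 -0.076  0.053] [ 0.745 -0.065  0.075]
wrist [[336.1, 0.0, 261.0], [0.0, 336.1, 191.1], [0.0, 0.0, 1.0]] ['pixels', 'depth', 'K', 'world_to_cam', 'shot']
```

View pics/scene0.png

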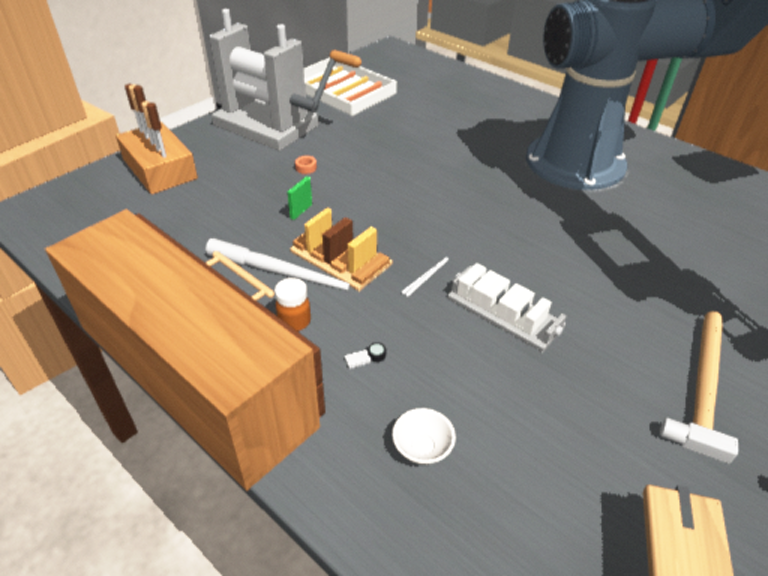

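View pics/side0.png

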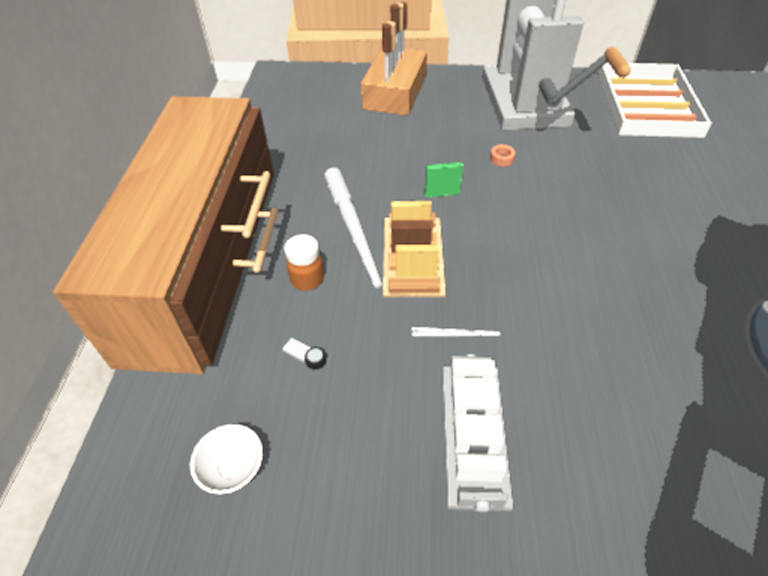

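```bash
python3 - <<'E'
from h import *
a=cv2.imread('pics/scene0.png');b=cv2.imread('pics/side0.png')
save('crop0.png',np.hstack([cv2.resize(a[150:310,260:420],(400,400)),cv2.resize(b[150:310,340:500],(400,400))]))
# orientation fits
for cam in['scene','side']:
    c=bot.capture(cam);P,uv=pts(c)
    for nm,(x0,x1,y0,y1,z0,z1) in dict(gtop=(.4,.6,.03,.3,.036,.055),gtopbase=(.4,.6,.03,.3,.02,.055),ribs=(.48,.66,-.25,-.02,.01,.03),tops=(.48,.66,-.25,-.02,.06,.09)).items():
        m=(P[:,0]>x0)&(P[:,0]<x1)&(P[:,1]>y0)&(P[:,1]<y1)&(P[:,2]>z0)&(P[:,2]<z1)
        if m.sum()>5:
            r=cv2.minAreaRect((P[m,:2]*1000).astype(np.float32));print(cam,nm,m.sum(),np.round(r[0],1),np.round(r[1],1),round(r[2],1),np.median(P[m,2]).round(4))
E
```

```text
scene gtop 876 [481.1 143. ] [ 54.6 172.7] 1.6 0.0445
scene gtopbase 1372 [481.2 142. ] [ 54.6 187.9] 1.6 0.0427
scene ribs 972 [ 592.5 -139.2] [100.8 190. ] 25.0 0.0197
scene tops 415 [ 565.7 -141.8] [ 64.4 108.9] 8.1 0.0695
side gtop 2068 [479.4 141.2] [ 50.5 176.2] 2.0 0.0457
side gtopbase 2687 [479.4 140.6] [ 50.5 189.6] 2.0 0.0451
side ribs 1152 [ 588.1 -143.1] [139.9 162.2] 2.7 0.0203
side tops 663 [ 564.5 -142.7] [ 62.8 109.7] 7.4 0.0709
```

View pics/crop0.png

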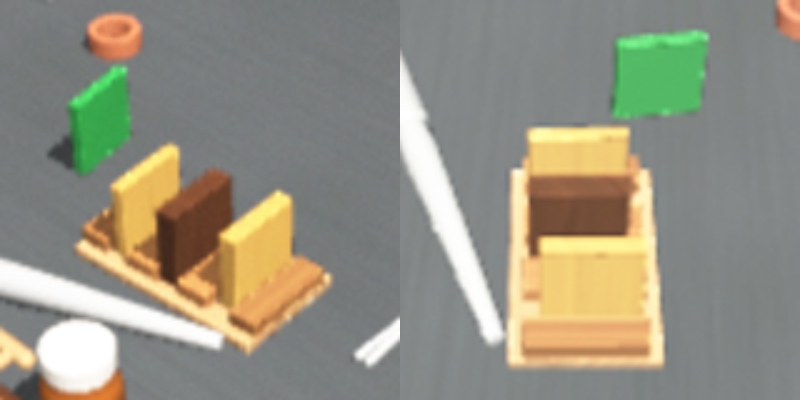

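View pics/wrist0.png

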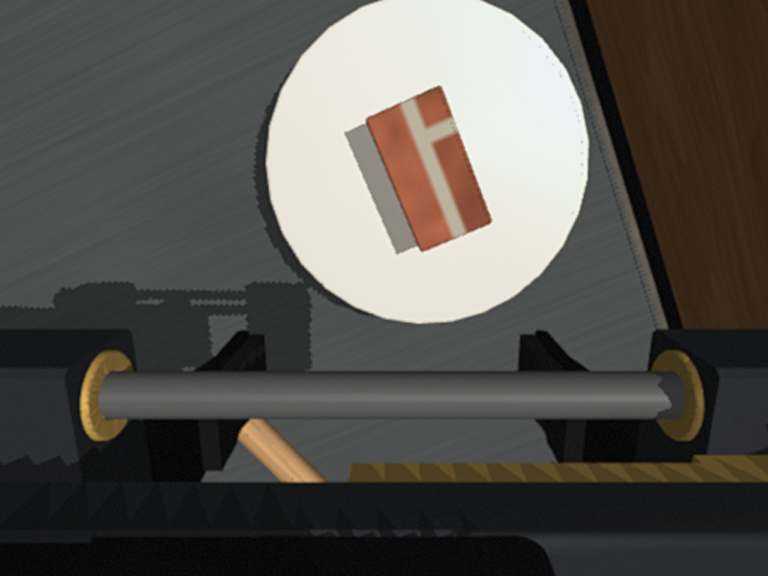

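```bash
python3 - <<'E'
from h import *
s=bot.read_state();R=np.array(s['tcp_rot']);p=np.array(s['position'])
c=bot.capture('wrist');T=np.linalg.inv(np.array(c['world_to_cam']))
print('cam in tool',np.round(R.T@(T[:3,3]-p),3),'\n',np.round(R.T@T[:3,:3],2))
E
```

```text
cam in tool [0.02  0.067 0.   ] 
 [[-0.    0.25 -0.97]
 [ 0.    0.97  0.25]
 [ 1.   -0.   -0.  ]]
```

The scene shows two yellow brass-coloured plates in the outer rack grooves at about (212,152) and (242,166), with the dark slip between them at (225,159). The green plate at (200,133) is the look-alike and stays put. The gauge is at (339,207). Next I'll take the wrist camera over the gauge to measure it precisely.

```bash
python3 -m crank '[{"offset":[0,0,0],"spin":-0.147},{"offset":[0,0,0],"spin":-0.147},{"offset":[0,0,0],"spin":-0.143}]' - ; python3 -m crank '[{"offset":[0,-0.023,-0.044],"spin":0},{"offset":[0,-0.023,-0.044],"spin":0},{"offset":[0,-0.023,-0.044],"spin":0},{"offset":[0,-0.023,-0.044],"spin":0},{"offset":[0,-0.023,-0.044],"spin":0},{"offset":[0,-0.023,-0.044],"spin":0},{"offset":[0,-0.023,-0.044],"spin":0},{"offset":[0,-0.023,-0.044],"spin":0},{"offset":[0,-0.023,-0.044],"spin":0},{"offset":[0,-0.023,-0.044],"spin":0},{"offset":[0,0,0],"spin":0},{"offset":[0,0,0],"spin":0}]'
python3 - <<'E'
from h import *
c=bot.capture('wrist');save('w1.png',c['pixels'],1.5)
np.savez('w1.npz',**{k:np.array(c[k]) for k in('pixels','depth','K','world_to_cam')})
E
```

```text
time_s: 1.8
position: [0.245, 0.575, 0.4047]
tcp_rot: [[0.0, -0.999, -0.04], [-0.0, -0.04, 0.999], [-1.0, -0.0, -0.0]]
force: [0.3, 0.2, 0.3]
opening: 1.003
time_s: 3.0
position: [0.4903, 0.142, 0.4047]
tcp_rot: [[-0.0, -1.0, -0.031], [0.0, -0.031, 1.0], [-1.0, 0.0, 0.001]]
force: [-0.2, 0.2, 0.3]
opening: 1.003
```

View pics/w1.png

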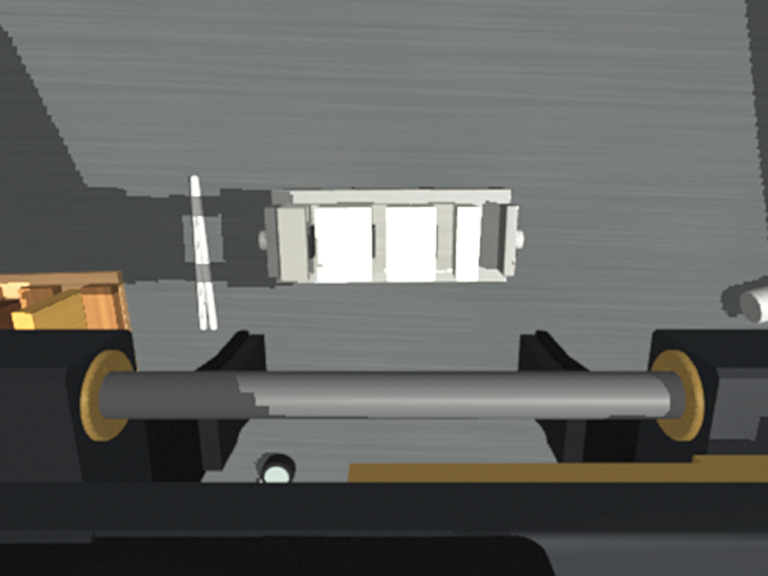

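```bash
cat >> h.py <<'E'
def gauge(c,x0=.4,x1=.56,y0=.03,y1=.26):
    P,uv=pts(c);m=(P[:,0]>x0)&(P[:,0]<x1)&(P[:,1]>y0)&(P[:,1]<y1)&(P[:,2]>.003)&(P[:,2]<.06)
    P=P[m];uv=uv[m]
    return P,uv
E
python3 - <<'E'
from h import *
c=dict(np.load('w1.npz'))
P,uv=gauge(c)
def rect(Q):
    r=cv2.minAreaRect((Q*1000).astype(np.float32));return np.round(r[0],1),np.round(r[1],1),round(r[2],2)
for lo,hi in((.003,.06),(.005,.015),(.04,.06),(.028,.06)):
    m=(P[:,2]>lo)&(P[:,2]<hi);print(lo,hi,m.sum(),rect(P[m,:2]),np.median(P[m,2]).round(4))
print(np.histogram(P[:,2],bins=np.arange(.003,.056,.003)))
# row profile in the rotated frame
a=np.deg2rad(1.8);X=P[:,0]*np.cos(a)+P[:,1]*np.sin(a);Y=-P[:,0]*np.sin(a)+P[:,1]*np.cos(a)
xc=np.median(X);m=abs(X-xc)<.012
for y in np.arange(.03,.225,.0015):
    k=m&(abs(Y-y)<.00075)
    if k.any(): print(round(y,4),round(np.median(P[k,2]),4),k.sum(),end=' | ')
print(xc)
E
python3 - <<'E'
from h import *
c=dict(np.load('w1.npz'));im=c['pixels']
cv2.imwrite('pics/w1c.png',cv2.resize(im[120:195,165:355],(760,300),interpolation=cv2.INTER_NEAREST))
E
```

```text
0.003 0.06 10313 (array([469.6, 139.9]), array([133.7, 187.9]), 1.42) 0.0356
0.005 0.015 2700 (array([481.8, 140.3]), array([ 70.4, 175.5]), 2.07) 0.0105
0.04 0.06 4945 (array([482.1, 132. ]), array([ 50.4, 136.3]), 2.02) 0.0445
0.028 0.06 6234 (array([481.8, 140.1]), array([ 50.4, 187.5]), 2.03) 0.0442
(array([  40,  101, 2416,  175,  965,   93,  104,  128,  186,  167,  833,
        133,   58, 3757, 1157,    0,    0]), array([0.003, 0.006, 0.009, 0.012, 0.015, 0.018, 0.021, 0.024, 0.027,
       0.03 , 0.033, 0.036, 0.039, 0.042, 0.045, 0.048, 0.051, 0.054]))
0.0315 0.0279 13 | 0.033 0.0286 18 | 0.0345 0.0285 18 | 0.036 0.0287 8 | 0.0375 0.0343 21 | 0.039 0.0346 30 | 0.0405 0.0344 35 | 0.042 0.0346 28 | 0.0435 0.0346 38 | 0.045 0.0328 49 | 0.048 0.0435 1 | 0.0495 0.0446 30 | 0.051 0.0446 38 | 0.0525 0.0443 30 | 0.054 0.0447 35 | 0.0555 0.0446 33 | 0.057 0.0445 36 | 0.0585 0.0447 33 | 0.06 0.0443 36 | 0.0615 0.0445 34 | 0.063 0.0447 35 | 0.0645 0.0443 37 | 0.066 0.0444 34 | 0.0675 0.037 84 | 0.069 0.0337 52 | 0.0705 0.0257 36 | 0.0735 0.0433 1 | 0.075 0.0445 33 | 0.0765 0.0444 33 | 0.
[... 1007 characters left out ...]
| 0.1605 0.0164 22 | 0.162 0.017 31 | 0.1635 0.0164 35 | 0.165 0.0165 22 | 0.1665 0.0166 36 | 0.168 0.0167 29 | 0.1695 0.0183 55 | 0.171 0.0383 81 | 0.1725 0.0445 32 | 0.174 0.0445 36 | 0.1755 0.0443 31 | 0.177 0.0443 37 | 0.1785 0.0445 32 | 0.18 0.0445 35 | 0.1815 0.0444 35 | 0.183 0.0444 35 | 0.1845 0.0446 25 | 0.1905 0.011 12 | 0.192 0.0105 27 | 0.1935 0.0107 31 | 0.195 0.0105 31 | 0.1965 0.0108 26 | 0.198 0.0105 29 | 0.1995 0.0103 32 | 0.201 0.0106 27 | 0.2025 0.0107 30 | 0.204 0.0104 29 | 0.2055 0.0237 134 | 0.207 0.0346 35 | 0.2085 0.0344 33 | 0.21 0.0343 29 | 0.2115 0.0346 37 | 0.213 0.0344 12 | 0.2145 0.0299 9 | 0.216 0.028 14 | 0.2175 0.0285 20 | 0.219 0.0286 8 | 0.48076022175874533
```

View pics/w1c.png

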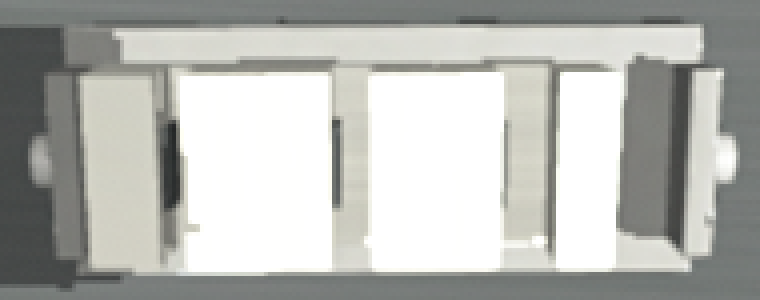

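The wrist depth gives the base centre at (0.482, 0.140) and yaw 2.0°. The insert centre is (0.482, 0.132), so it is shifted about -8 mm. The slots lie where they should be, with the 11 mm and 15 mm slots 46 mm apart. Next I'll look at the rack.

```bash
python3 -m crank '[{"offset":[0,-0.0127,-0.0474],"spin":0},{"offset":[0,-0.0127,-0.0474],"spin":0},{"offset":[0,-0.0127,-0.0474],"spin":0},{"offset":[0,-0.0127,-0.0474],"spin":0},{"offset":[0,-0.0127,-0.0474],"spin":0},{"offset":[0,-0.0127,-0.0474],"spin":0},{"offset":[0,0,0],"spin":0},{"offset":[0,0,0],"spin":0}]'
python3 - <<'E'
from h import *
c=bot.capture('wrist');save('w2.png',c['pixels'],1.5)
np.savez('w2.npz',**{k:np.array(c[k]) for k in('pixels','depth','K','world_to_cam')})
P,uv=pts(c)
B=(P[:,0]>.48)&(P[:,0]<.66)&(P[:,1]>-.26)&(P[:,1]<-.03)
def rect(Q):
    r=cv2.minAreaRect((Q*1000).astype(np.float32));return np.round(r[0],1),np.round(r[1],1),round(r[2],2)
t=B&(P[:,2]>.062)&(P[:,2]<.09)
img=np.zeros((384,512),np.uint8);img[uv[t,1],uv[t,0]]=1
n,l=cv2.connectedComponents(img)
for i in range(1,n):
    k=l[uv[t,1],uv[t,0]]==i
    if k.sum()<40: continue
    Q=P[t][k];z=np.percentile(Q[:,2],80);Q2=Q[Q[:,2]>z-.003]
    print(i,k.sum(),rect(Q2[:,:2]),round(np.median(Q2[:,2]),4),uv[t][k].mean(0).round(),c['pixels'][uv[t][k][:,1],uv[t][k][:,0]].mean(0).round())
b=B&(P[:,2]>.004)&(P[:,2]<.026)
img=np.zeros((384,512),np.uint8);img[uv[b,1],uv[b,0]]=1
n,l=cv2.connectedComponents(img)
for i in range(1,n):
    k=l[uv[b,1],uv[b,0]]==i
    if k.sum()>100: print('low',k.sum(),rect(P[b][k][:,:2]),np.median(P[b][k][:,2]).round(4))
E
```

```text
time_s: 3.85
position: [0.5757, -0.1376, 0.4043]
tcp_rot: [[-0.001, -0.999, -0.034], [0.001, -0.034, 0.999], [-1.0, 0.001, 0.001]]
force: [-0.0, 0.2, -0.7]
opening: 0.999
1 934 (array([559.1, -98.6]), array([60.1, 12.8]), 3.49) 0.0704 [302. 160.] [125. 226. 241.]
2 659 (array([ 571.4, -191.5]), array([60.2,  9.2]), 5.18) 0.0704 [205. 169.] [ 75. 143. 185.]
3 1119 (array([ 569. , -146.9]), array([60.2, 17. ]), 4.12) 0.0705 [251. 169.] [ 63.  94. 145.]
low 8399 (array([ 565.3, -145.9]), array([ 90.2, 160.4]), 3.37) 0.02
low 1614 (array([ 642.4, -148.5]), array([ 19.3, 150. ]), 20.31) 0.0161
```

View pics/w2.png

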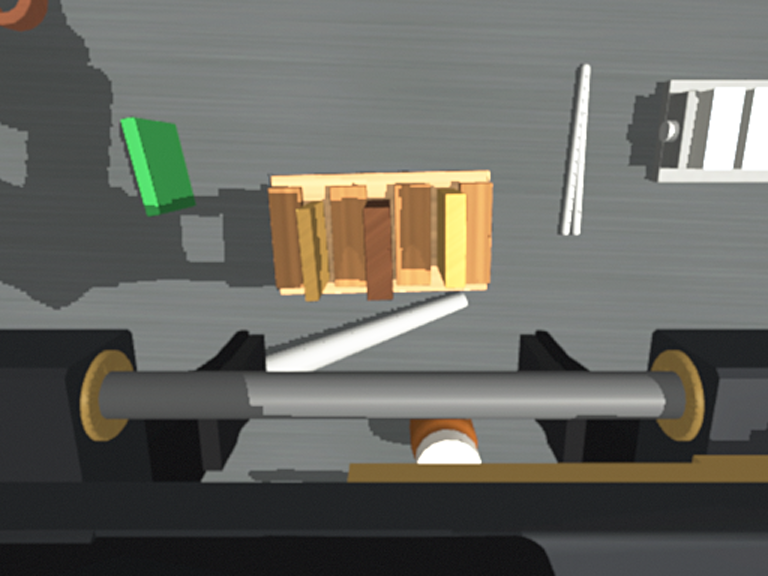

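Outer plates: the thick blank (60 x 12.8 mm) is at wrist pixel (302,160), world (0.559, -0.099), yaw 3.5°. The thin blank (60 x 9.2 mm) is at (205,169), world (0.571, -0.192), yaw 5.2°. The slip (17 mm, dark) is at (251,169). The green plate at about (105,110) is outside the rack. All tops are at 0.070, as they should be. I'll do the thick blank first, with a narrow opening so the fingers fit between the blank and the slip.

```bash
python3 - <<'E'
from h import *
c=dict(np.load('w2.npz'));cv2.imwrite('pics/w2c.png',cv2.resize(c['pixels'][105:210,170:340],(800,494)))
E
python3 -m crank '[{"offset":[0,0,0],"spin":-0.027},{"offset":[0,0.0142,0.0399],"spin":0},{"offset":[0.045,0,0],"spin":0},{"offset":[0.045,0,0],"spin":0},{"offset":[0.02,0,0],"spin":0},{"offset":[0,0,0],"spin":0},{"offset":[0,0,0],"spin":0},{"offset":[0,0,0],"spin":0}]' 0.03
python3 - <<'E'
from h import *
c=bot.capture('wrist');save('w3.png',c['pixels'],1.5)
c=bot.capture('side');save('s3.png',cv2.resize(c['pixels'][100:230,210:340],(600,600)))
print(bot.read_state()['opening'])
E
```

```text
time_s: 4.7
position: [0.5598, -0.0991, 0.2965]
tcp_rot: [[0.003, -0.998, -0.063], [-0.001, -0.063, 0.998], [-1.0, -0.003, -0.001]]
force: [0.1, 0.2, -0.6]
opening: 0.385
0.3597131134415213
```

View pics/w2c.png

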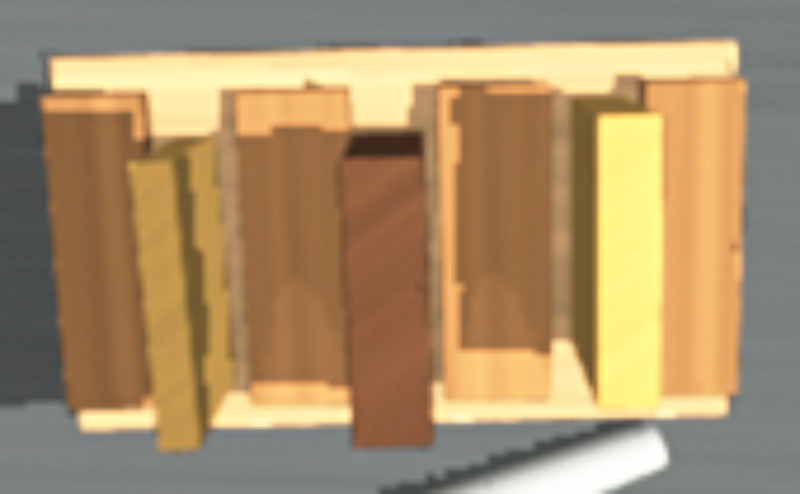

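View pics/w3.png

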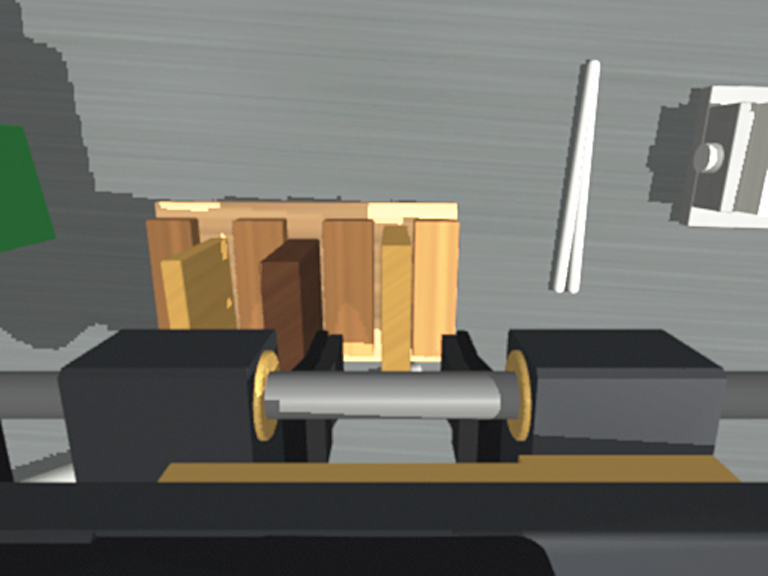

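View pics/s3.png

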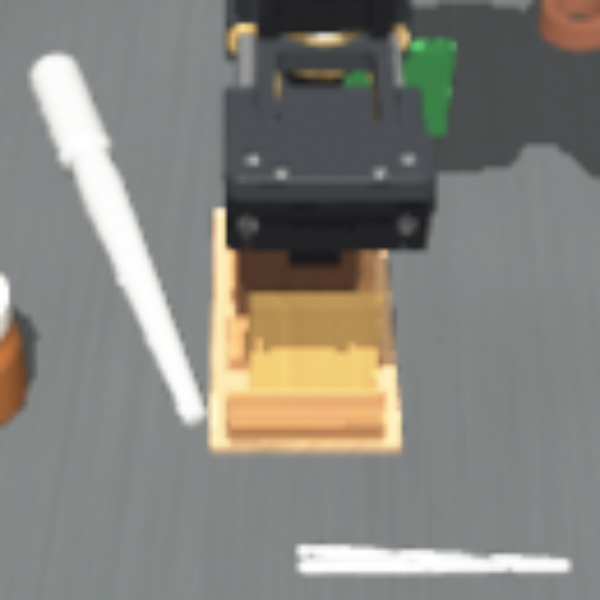

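Blank is centred between the fingers (columns about 213–305 in the wrist frame, blank at about 264). Descending and closing.

```bash
python3 -m crank '[{"offset":[0.035,0,0],"spin":0},{"offset":[0.025,0,0],"spin":0},{"offset":[0.012,0,0],"spin":0},{"offset":[0,0,0],"spin":0},{"offset":[0,0,0],"spin":0}]' 0.03
python3 -m crank '[{"offset":[0,0,0],"spin":0},{"offset":[0,0,0],"spin":0},{"offset":[0,0,0],"spin":0},{"offset":[0,0,0],"spin":0},{"offset":[0,0,0],"spin":0},{"offset":[0,0,0],"spin":0}]' 0.0
```

```text
time_s: 5.3
position: [0.5596, -0.0998, 0.2236]
tcp_rot: [[0.002, -0.998, -0.061], [-0.001, -0.061, 0.998], [-1.0, -0.001, -0.001]]
force: [0.3, -0.0, -0.4]
opening: 0.343
time_s: 5.9
position: [0.5594, -0.0996, 0.2236]
tcp_rot: [[0.001, -0.998, -0.061], [-0.0, -0.061, 0.998], [-1.0, -0.001, -0.001]]
force: [-0.2, 0.7, 6.1]
opening: 0.145
```

```bash
python3 -m crank '[{"offset":[-0.01,0,0],"spin":0},{"offset":[-0.03,0,0],"spin":0},{"offset":[-0.04,0,0],"spin":0.026},{"offset":[0,0,0],"spin":0}]'; python3 -m crank '[{"offset":[0,0.0115,0.0467],"spin":0},{"offset":[0,0.0115,0.0467],"spin":0},{"offset":[0,0.0115,0.0467],"spin":0},{"offset":[0,0.0115,0.0467],"spin":0},{"offset":[0,0.0115,0.0467],"spin":0},{"offset":[0,0.0115,0.0467],"spin":0},{"offset":[0,0,0],"spin":0},{"offset":[0,0,0],"spin":0},{"offset":[0,0,0],"spin":0}]'
python3 - <<'E'
from h import *
for n in('wrist','side'):
    c=bot.capture(n);save(n+'4.png',c['pixels'],1.5)
    np.savez(n+'4.npz',**{k:np.array(c[k]) for k in('pixels','depth','K','world_to_cam')})
s=bot.read_state();print(s['position'],s['tcp_rot'],s['force'],s['opening'])
E
```

```text
time_s: 6.3
position: [0.5607, -0.1, 0.3072]
tcp_rot: [[0.009, -0.999, -0.035], [-0.004, -0.035, 0.999], [-1.0, -0.009, -0.004]]
force: [2.2, -1.5, -3.6]
opening: 0.147
time_s: 7.2
position: [0.4804, 0.1774, 0.3022]
tcp_rot: [[-0.001, -0.999, -0.035], [-0.001, -0.035, 0.999], [-1.0, 0.001, -0.0]]
force: [0.5, -0.5, -2.9]
opening: 0.149
[0.48082733 0.17675449 0.30243865] [[-3.71758453e-04 -9.99450500e-01 -3.31445210e-02]
 [-2.75771094e-04 -3.31444195e-02  9.99450535e-01]
 [-9.99999893e-01  3.80694485e-04 -2.63297839e-04]] [ 0.03677095  0.27101811 -3.58755245] 0.14814593635382609
```

View pics/wrist4.png

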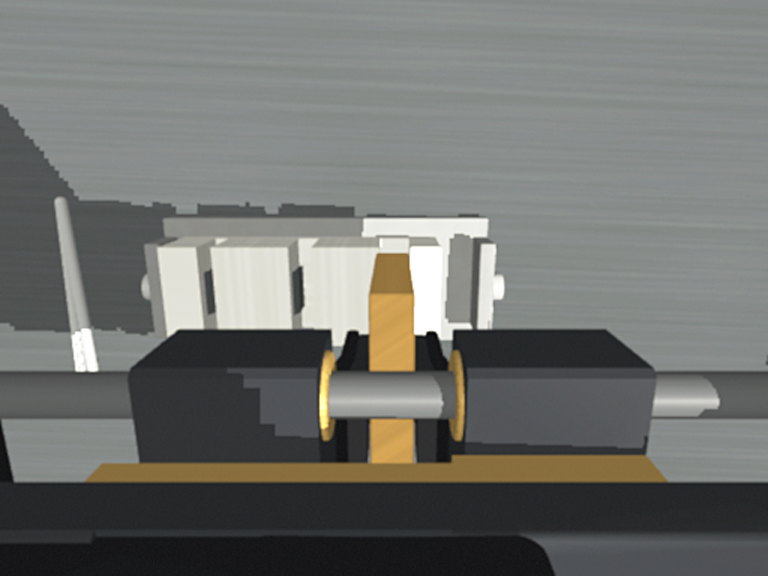

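View pics/side4.png

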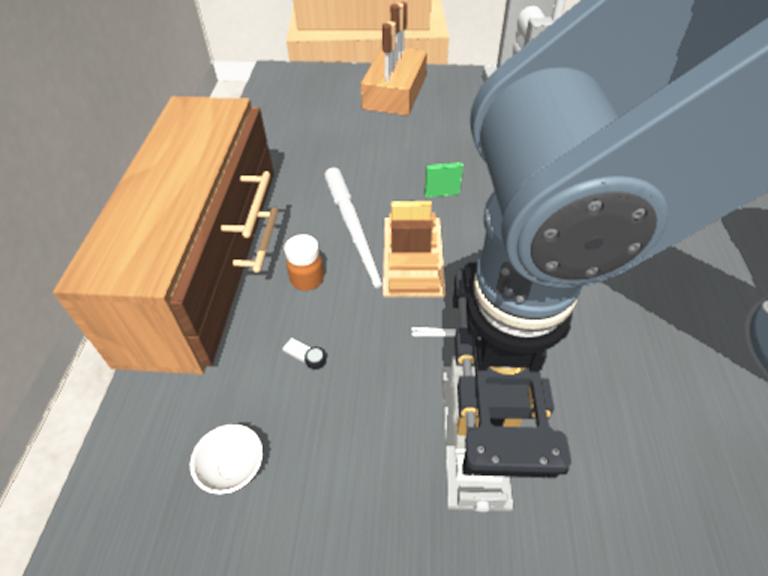

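```bash
cat >> h.py <<'E'
from scipy.optimize import least_squares
def blankslots(c,yaw=2.03,zb=(.05,.16),pr=True):
    a=np.deg2rad(yaw);P,uv=pts(c)
    O=np.array([.482,.132]);D=P[:,:2]-O
    X=D[:,0]*np.cos(a)+D[:,1]*np.sin(a);Y=-D[:,0]*np.sin(a)+D[:,1]*np.cos(a);Z=P[:,2]
    b=np.zeros((384,512),bool);px=c['pixels'][uv[:,1],uv[:,0]].astype(int)
    col=(px[:,2]-px[:,0]>50)
    m=col&(Z>zb[0])&(Z<zb[1])&(abs(X)<.05)&(uv[:,1]<220)
    top=(Z>.042)&(Z<.047)&(abs(X)<.026)&(abs(Y)<.08)&~col
    return X,Y,Z,uv,m,top
def edges(X,Y,top,lo,hi,xs):
    out=[]
    for x in xs:
        k=top&(abs(X-x)<.0015)&(Y>lo)&(Y<hi)
        out.append(None if k.sum()<2 else (round(Y[k].min()*1000,1),round(Y[k].max()*1000,1)))
    return out
E
python3 - <<'E'
from h import *
for n in('wrist4',):
    c=dict(np.load(n+'.npz'));X,Y,Z,uv,m,top=blankslots(c)
    print('blank',m.sum(),'z',np.percentile(Z[m],[0,2,50,98]).round(4),'X',np.percentile(X[m],[2,50,98]).round(4))
    for z in np.arange(.088,.13,.006):
        k=m&(abs(Z-z)<.003)
        if k.sum()>3: print(round(z,3),'Y',(Y[k].min()*1e3).round(1),(Y[k].max()*1e3).round(1),'X',np.median(X[k]).round(4),k.sum())
    xs=np.arange(-.024,.0,.004)
    for lo,hi in((-.08,-.046),(-.046,0),(0,.046),(.046,.08)): print(lo,hi,edges(X,Y,top,lo,hi,xs))
    print('Xmin top',np.percentile(X[top],[0,1]))
    c=dict(np.load('w1.npz'));X,Y,Z,uv,m,top=blankslots(c)
    for lo,hi in((-.08,-.046),(-.046,0),(0,.046),(.046,.08)): print(lo,hi,edges(X,Y,top,lo,hi,xs))
E
```

```text
blank 1394 z [0.0883 0.0927 0.148  0.1501] X [-0.031  -0.0303 -0.0208]
0.088 Y 39.2 50.9 X -0.0308 21
0.094 Y 39.3 50.8 X -0.0307 41
0.1 Y 39.0 51.2 X -0.0307 45
0.106 Y 39.1 50.9 X -0.0307 49
0.112 Y 39.3 51.2 X -0.0307 60
0.118 Y 39.0 51.1 X -0.0307 58
0.124 Y 39.2 50.9 X -0.0307 75
0.13 Y 38.9 51.1 X -0.0307 77
-0.08 -0.046 [(np.float64(-68.2), np.float64(-49.1)), (np.float64(-67.9), np.float64(-49.2)), (np.float64(-68.0), np.float64(-49.0)), (np.float64(-67.9), np.float64(-48.9)), (np.float64(-67.8), np.float64(-49.0)), (np.float64(-67.8), np.float64(-49.1))]
-0.046 0 [(np.float64(-42.1), np.float64(-5.4)), (np.float64(-42.7), np.float64(-5.1)), (np.float64(-42.3), np.float64(-5.2)), (np.float64(-42.2), np.float64(-5.1)), (np.float64(-42.0), np.float64(-5.4)), (np.float64(-42.2), np.float64(-5.1))]
0 0.046 [(np.float64(6.0), np.float64(38.6)), (np.float64(6.1), np.float64(36.4)), (np.float64(5.7), np.float64(35.6)), (np.float64(5.7), np.float64(34.9)), (np.float64(6.3), np.float64(34.1)), (np.float64(6.1), np.float64(33.3))]
0.046 0.08 [(np.float64(53.7), np.float64(68.0)), (np.f
[... 488 characters left out ...]
float64(-41.7), np.float64(-5.4)), (np.float64(-42.0), np.float64(-5.4)), (np.float64(-42.1), np.float64(-5.4)), (np.float64(-42.3), np.float64(-5.5)), (np.float64(-42.3), np.float64(-5.6)), (np.float64(-42.4), np.float64(-5.7))]
0 0.046 [(np.float64(5.7), np.float64(38.0)), (np.float64(5.7), np.float64(38.1)), (np.float64(5.7), np.float64(38.2)), (np.float64(5.6), np.float64(38.2)), (np.float64(5.6), np.float64(38.3)), (np.float64(5.6), np.float64(38.3))]
0.046 0.08 [(np.float64(54.0), np.float64(67.1)), (np.float64(53.5), np.float64(67.5)), (np.float64(53.5), np.float64(67.5)), (np.float64(53.4), np.float64(67.8)), (np.float64(53.4), np.float64(67.7)), (np.float64(53.6), np.float64(68.0))]
```

Blank centre measured at insert-Y 45.0 mm and the 15 mm slot centre at 46.0 mm, so I'll correct by +1 mm, descend to about 8 mm above the top, and re-measure.

```bash
python3 -m crank '[{"offset":[0,0,0.001],"spin":0},{"offset":[0.015,0,0],"spin":0},{"offset":[0.012,0,0],"spin":0},{"offset":[0.006,0,0],"spin":0},{"offset":[0,0,0],"spin":0},{"offset":[0,0,0],"spin":0},{"offset":[0,0,0],"spin":0}]'
python3 - <<'E'
from h import *
for i in(5,6):
    c=bot.capture('wrist');save('wrist%d.png'%i,c['pixels'][110:235,100:400],2.6)
    X,Y,Z,uv,m,top=blankslots(c,zb=(.047,.12))
    print('blank',m.sum(),'z',np.percentile(Z[m],[0,2,50,98]).round(4),'X',np.percentile(X[m],[2,50,98]).round(4))
    for z in np.arange(.05,.09,.006):
        k=m&(abs(Z-z)<.003)
        if k.sum()>3: print(round(z,3),'Y',(Y[k].min()*1e3).round(1),(Y[k].max()*1e3).round(1),'X',np.median(X[k]).round(4),k.sum())
    xs=np.arange(-.024,-.008,.004)
    for lo,hi in((-.08,-.046),(-.046,0),(0,.046),(.046,.08)): print(lo,hi,np.array(edges(X,Y,top,lo,hi,xs)).tolist())
s=bot.read_state();print(s['position'],s['tcp_rot'],s['force'],s['opening'])
E
```

```text
time_s: 8.0
position: [0.4805, 0.179, 0.2701]
tcp_rot: [[0.001, -0.999, -0.035], [0.0, -0.035, 0.999], [-1.0, -0.001, 0.0]]
force: [-0.2, 0.7, -3.1]
opening: 0.147
blank 1395 z [0.0567 0.0606 0.1158 0.1179] X [-0.0305 -0.0299 -0.0205]
0.056 Y 41.0 52.6 X -0.0303 21
0.062 Y 41.0 52.4 X -0.0303 40
0.068 Y 40.6 52.9 X -0.0302 48
0.074 Y 40.8 52.7 X -0.0303 50
0.08 Y 41.1 52.9 X -0.0303 63
0.086 Y 40.7 52.8 X -0.0302 61
-0.08 -0.046 [[-67.9, -49.0], [-68.1, -48.8], [-68.1, -48.7], [-68.1, -48.7]]
-0.046 0 [[-42.3, -5.0], [-42.8, -5.2], [-42.2, -5.1], [-42.6, -5.1]]
0 0.046 [[6.0, 38.7], [5.7, 38.0], [5.6, 37.4], [6.0, 36.6]]
0.046 0.08 [[54.2, 68.1], [54.9, 68.2], [55.6, 67.7], [56.3, 67.8]]
blank 1395 z [0.0563 0.0605 0.1159 0.118 ] X [-0.0305 -0.0299 -0.0203]
0.056 Y 41.0 52.7 X -0.0303 22
0.062 Y 41.1 52.5 X -0.0302 41
0.068 Y 40.7 53.0 X -0.0302 46
0.074 Y 40.8 52.7 X -0.0302 52
0.08 Y 41.1 53.0 X -0.0303 54
0.086 Y 40.7 52.9 X -0.0303 68
-0.08 -0.046 [[-68.0, -49.0], [-68.1, -48.7], [-67.8, -48.5], [-68.0, -49.0]]
-0.046 0 [[-42.2, -4.9], [-42.5, -5.0], [-42.3, -5.2], [-42.4, -5.0]]
0 0.046 [[5.8, 38.7], [5.8, 38.0], [5.7, 37.4], [6.2, 36.7]]
0.046 0.08 [[54.3, 68.1], [54.9, 68.2], [55.6, 67.7], [56.3, 67.8]]
[0.48044839 0.17910646 0.27020091] [[ 1.04156988e-03 -9.99374965e-01 -3.53354442e-02]
 [ 1.34425005e-04 -3.53353232e-02  9.99375503e-01]
 [-9.99999449e-01 -1.04566939e-03  9.75367766e-05]] [-0.47578263  0.56312047 -2.84412121] 0.14699945108637144
```

View pics/wrist6.png

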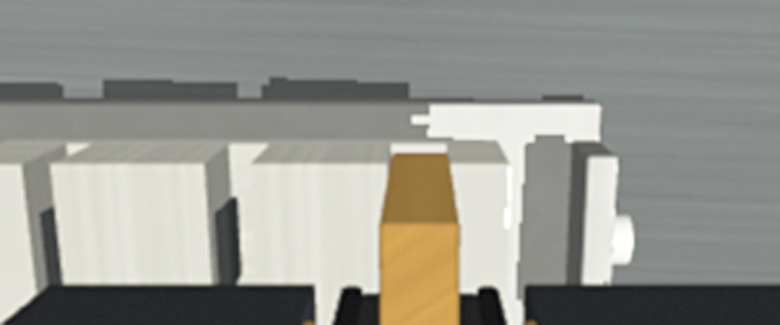

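```bash
python3 -m crank '[{"offset":[0,0,-0.0005],"spin":0},{"offset":[0.002,0,0],"spin":0},{"offset":[0.002,0,0],"spin":0},{"offset":[0.002,0,0],"spin":0},{"offset":[0.001,0,0],"spin":0},{"offset":[0.001,0,0],"spin":0},{"offset":[0.001,0,0],"spin":0},{"offset":[0.001,0,0],"spin":0},{"offset":[0.001,0,0],"spin":0},{"offset":[0,0,0],"spin":0}]'
python3 - <<'E'
from h import *
c=bot.capture('wrist');save('wrist7.png',c['pixels'][110:235,100:400],2.6)
s=bot.read_state();print(s['position'],s['force'],s['moment'])
E
```

```text
time_s: 9.1
position: [0.4803, 0.1785, 0.2586]
tcp_rot: [[-0.0, -0.999, -0.035], [-0.0, -0.035, 0.999], [-1.0, 0.0, -0.0]]
force: [0.2, 0.6, -3.6]
opening: 0.144
[0.48028269 0.17852422 0.25869493] [ 1.61843348 -0.89172291 -3.75483631] [ 0.0568801  -0.03485641 -0.06445671]
```

View pics/wrist7.png

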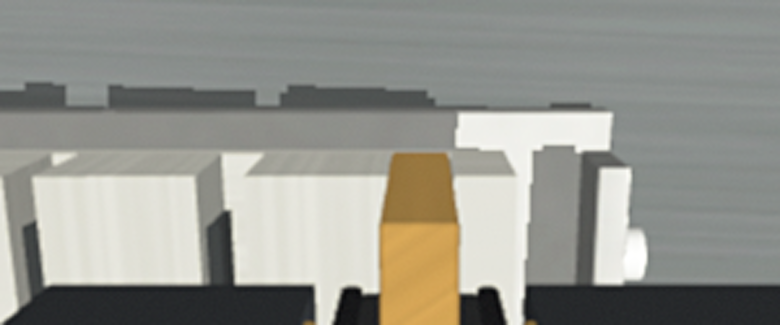

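```bash
for i in 1; do python3 -m crank '[{"offset":[0.001,0,0],"spin":0},{"offset":[0.001,0,0],"spin":0},{"offset":[0,0,0],"spin":0}]'; done
```

```text
time_s: 9.45
position: [0.4802, 0.1785, 0.2566]
tcp_rot: [[-0.0, -0.999, -0.035], [-0.0, -0.035, 0.999], [-1.0, 0.0, -0.0]]
force: [-0.0, 0.4, -4.2]
opening: 0.149
```

```bash
python3 -m crank '[{"offset":[0.001,0,0],"spin":0},{"offset":[0.001,0,0],"spin":0},{"offset":[0.001,0,0],"spin":0},{"offset":[0,0,0],"spin":0}]';python3 - <<'E'
from h import *
c=bot.capture('wrist');save('wrist8.png',c['pixels'][110:235,100:400],2.6)
s=bot.read_state();print(s['position'],s['force'],s['moment'])
E
```

```text
time_s: 9.85
position: [0.4802, 0.1785, 0.2536]
tcp_rot: [[-0.0, -0.999, -0.035], [-0.0, -0.035, 0.999], [-1.0, 0.0, -0.0]]
force: [-1.0, -0.2, -3.1]
opening: 0.145
[0.48026788 0.17852451 0.25366837] [ 0.85089042 -1.10492243 -3.6070123 ] [ 0.07110169 -0.00390324 -0.00914727]
```

View pics/wrist8.png

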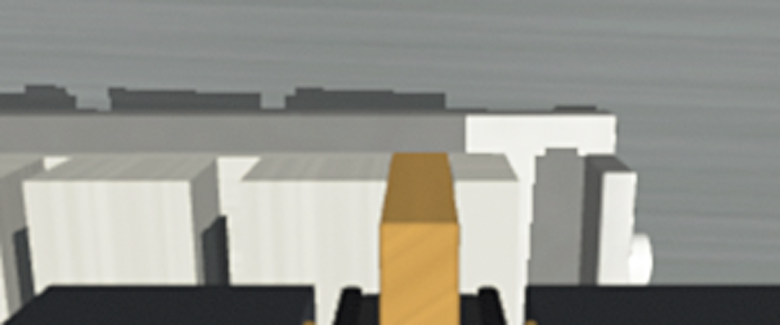

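```bash
python3 -m crank '[{"offset":[0.001,0,0],"spin":0},{"offset":[0.001,0,0],"spin":0},{"offset":[0.001,0,0],"spin":0},{"offset":[0,0,0],"spin":0}]';python3 -m crank '[{"offset":[0.001,0,0],"spin":0},{"offset":[0.001,0,0],"spin":0},{"offset":[0,0,0],"spin":0}]'
```

```text
time_s: 10.3
position: [0.4803, 0.1786, 0.2507]
tcp_rot: [[0.0, -0.999, -0.035], [0.0, -0.035, 0.999], [-1.0, -0.0, 0.0]]
force: [0.3, 1.1, -2.5]
opening: 0.15
time_s: 10.6
position: [0.4804, 0.179, 0.2491]
tcp_rot: [[0.001, -0.999, -0.035], [0.001, -0.035, 0.999], [-1.0, -0.001, 0.001]]
force: [-0.3, 3.4, 0.9]
opening: 0.149
```

```bash
python3 -m crank '[{"offset":[0.001,0,0],"spin":0},{"offset":[0.001,0,0],"spin":0},{"offset":[0,0,0],"spin":0}]';python3 -m crank '[{"offset":[0.001,0,0],"spin":0},{"offset":[0.001,0,0],"spin":0},{"offset":[0,0,0],"spin":0}]'
```

```text
time_s: 10.9
position: [0.481, 0.1792, 0.247]
tcp_rot: [[0.003, -0.999, -0.034], [0.002, -0.034, 0.999], [-1.0, -0.003, 0.002]]
force: [1.0, 5.3, -0.6]
opening: 0.148
time_s: 11.2
position: [0.4809, 0.1792, 0.2451]
tcp_rot: [[0.003, -0.999, -0.035], [0.002, -0.035, 0.999], [-1.0, -0.003, 0.002]]
force: [0.2, 6.2, 0.8]
opening: 0.146
```

```bash
python3 -m crank '[{"offset":[0.001,0,0],"spin":0},{"offset":[0.001,0,0],"spin":0},{"offset":[0.001,0,0],"spin":0},{"offset":[0.001,0,0],"spin":0},{"offset":[0,0,0],"spin":0}]';python3 -m crank '[{"offset":[0.001,0,0],"spin":0},{"offset":[0.001,0,0],"spin":0},{"offset":[0.001,0,0],"spin":0},{"offset":[0.001,0,0],"spin":0},{"offset":[0,0,0],"spin":0}]'
```

```text
time_s: 11.7
position: [0.4809, 0.1792, 0.2411]
tcp_rot: [[0.003, -0.999, -0.035], [0.002, -0.035, 0.999], [-1.0, -0.003, 0.002]]
force: [-0.1, 6.7, 2.2]
opening: 0.151
time_s: 12.2
position: [0.4809, 0.1792, 0.2371]
tcp_rot: [[0.003, -0.999, -0.035], [0.002, -0.035, 0.999], [-1.0, -0.003, 0.002]]
force: [-0.1, 6.1, 1.3]
opening: 0.151
```

```bash
python3 -m crank '[{"offset":[0.001,0,0],"spin":0},{"offset":[0.001,0,0],"spin":0},{"offset":[0.001,0,0],"spin":0},{"offset":[0,0,0],"spin":0}]';python3 -m crank '[{"offset":[0.001,0,0],"spin":0},{"offset":[0,0,0],"spin":0}]'
```

```text
time_s: 12.6
position: [0.4809, 0.1792, 0.2341]
tcp_rot: [[0.003, -0.999, -0.035], [0.002, -0.035, 0.999], [-1.0, -0.003, 0.002]]
force: [0.1, 6.1, 1.3]
opening: 0.145
time_s: 12.8
position: [0.4809, 0.1792, 0.2331]
tcp_rot: [[0.003, -0.999, -0.035], [0.002, -0.035, 0.999], [-1.0, -0.003, 0.002]]
force: [0.4, 6.5, 1.1]
opening: 0.142
```

```bash
python3 -m crank '[{"offset":[0.001,0,0],"spin":0},{"offset":[0,0,0],"spin":0}]'
```

```text
time_s: 13.0
position: [0.4809, 0.1792, 0.2321]
tcp_rot: [[0.003, -0.999, -0.035], [0.002, -0.035, 0.999], [-1.0, -0.003, 0.002]]
force: [0.9, 6.0, 0.3]
opening: 0.149
```

```bash
python3 -m crank '[{"offset":[0.0007,0,0],"spin":0},{"offset":[0,0,0],"spin":0}]'
```

```text
time_s: 13.2
position: [0.4809, 0.1793, 0.2316]
tcp_rot: [[0.003, -0.999, -0.035], [0.002, -0.035, 0.999], [-1.0, -0.003, 0.001]]
force: [-0.4, 6.9, 4.0]
opening: 0.148
```

```bash
python3 -m crank '[{"offset":[0.0007,0,0],"spin":0},{"offset":[0,0,0],"spin":0}]'
```

```text
time_s: 13.4
position: [0.4808, 0.1793, 0.2316]
tcp_rot: [[0.003, -0.999, -0.035], [0.002, -0.035, 0.999], [-1.0, -0.003, 0.002]]
force: [-1.2, 6.5, 8.4]
opening: 0.144
```

The blank is seated: TCP stalled at 0.2316, exactly the predicted floor height, and the upward force is rising. Releasing and retreating, then I'll check with the camera.

```bash
python3 -m crank '[{"offset":[0,0,0],"spin":0},{"offset":[0,0,0],"spin":0},{"offset":[0,0,0],"spin":0},{"offset":[0,0,0],"spin":0}]' 0.03;  python3 -m crank '[{"offset":[-0.01,0,0],"spin":0},{"offset":[-0.03,0,0],"spin":0},{"offset":[-0.04,0,0],"spin":0},{"offset":[-0.04,0,0],"spin":0},{"offset":[0,0,-0.03],"spin":0},{"offset":[0,0,0],"spin":0},{"offset":[0,0,0],"spin":0}]'
python3 - <<'E'
from h import *
c=bot.capture('wrist');save('wrist9.png',c['pixels'],1.5)
X,Y,Z,uv,m,top=blankslots(c,zb=(.05,.1))
t=m&(Z>np.percentile(Z[m],90)-.003)
r=cv2.minAreaRect((np.c_[X,Y][t]*1000).astype(np.float32));print(r,np.median(Z[t]))
E
```

```text
time_s: 13.8
position: [0.4803, 0.1782, 0.2301]
tcp_rot: [[-0.001, -0.999, -0.035], [-0.0, -0.035, 0.999], [-1.0, 0.001, -0.0]]
force: [-0.1, 0.3, -0.0]
opening: 0.331
time_s: 14.5
position: [0.4811, 0.1482, 0.3508]
tcp_rot: [[0.0, -0.999, -0.034], [0.0, -0.034, 0.999], [-1.0, -0.0, 0.0]]
force: [0.3, 0.3, -0.3]
opening: 0.341
((-4.3180389404296875, 46.91304016113281), (50.751731872558594, 13.0906982421875), 0.016798757016658783) 0.07847042397003456
```

View pics/wrist9.png

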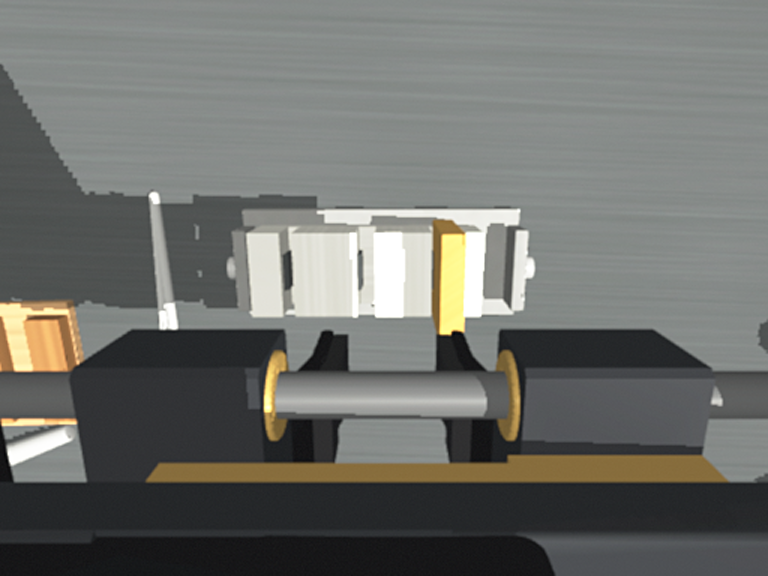

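```bash
python3 -m crank '[{"offset":[0,0,0],"spin":-0.056},{"offset":[0,-0.0074,-0.0433],"spin":0},{"offset":[0,-0.0074,-0.0433],"spin":0},{"offset":[0,-0.0074,-0.0433],"spin":0},{"offset":[0,-0.0074,-0.0433],"spin":0},{"offset":[0,-0.0074,-0.0433],"spin":0},{"offset":[0,-0.0074,-0.0433],"spin":0},{"offset":[0,-0.0074,-0.0433],"spin":0},{"offset":[0,-0.0074,-0.0433],"spin":0},{"offset":[0.03,0,0],"spin":0},{"offset":[0.02,0,0],"spin":0},{"offset":[0,0,0],"spin":0}]' 0.026
python3 -m crank '[{"offset":[0,0,0],"spin":0},{"offset":[0,0,0],"spin":0}]'
python3 - <<'E'
from h import *
c=bot.capture('wrist');save('w10.png',c['pixels'],1.5)
E
```

```text
time_s: 15.75
position: [0.5707, -0.1902, 0.2964]
tcp_rot: [[-0.008, -0.996, -0.091], [0.005, -0.091, 0.996], [-1.0, 0.007, 0.005]]
force: [-0.0, 0.4, -0.4]
opening: 0.295
time_s: 15.95
position: [0.5724, -0.1905, 0.3011]
tcp_rot: [[0.001, -0.996, -0.092], [-0.001, -0.092, 0.996], [-1.0, -0.001, -0.001]]
force: [-0.5, 0.3, 0.5]
opening: 0.297
```

View pics/w10.png

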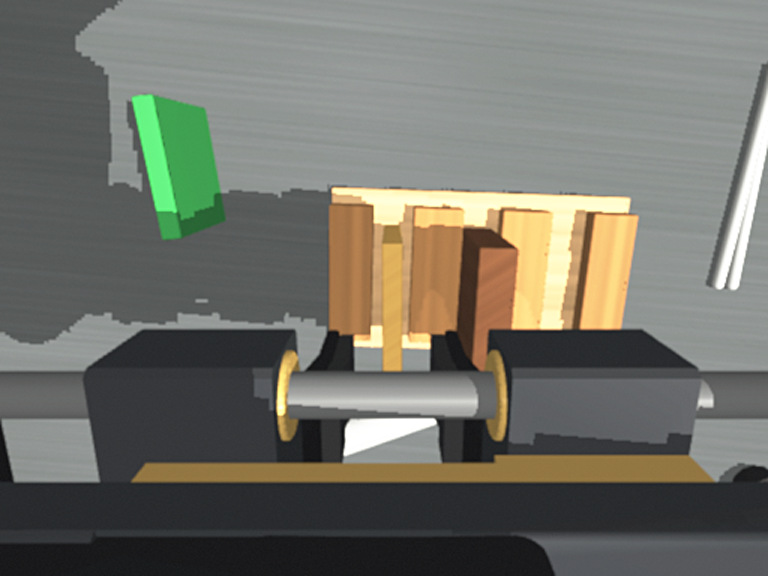

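The thin blank is centred between the fingers (wrist column about 262; fingers about 228–295) and the slip is clear to the right.

```bash
python3 -m crank '[{"offset":[0.035,0,0],"spin":0},{"offset":[0.025,0,0],"spin":0},{"offset":[0.0175,0,0],"spin":0},{"offset":[0,0,0],"spin":0},{"offset":[0,0,0],"spin":0}]'
python3 -m crank '[{"offset":[0,0,0],"spin":0},{"offset":[0,0,0],"spin":0},{"offset":[0,0,0],"spin":0},{"offset":[0,0,0],"spin":0},{"offset":[0,0,0],"spin":0},{"offset":[0,0,0],"spin":0}]' 0.0
```

```text
time_s: 16.5
position: [0.5723, -0.191, 0.2238]
tcp_rot: [[0.001, -0.996, -0.092], [-0.001, -0.092, 0.996], [-1.0, -0.001, -0.001]]
force: [-0.1, 0.3, -0.7]
opening: 0.302
time_s: 17.1
position: [0.5722, -0.1912, 0.2239]
tcp_rot: [[0.001, -0.996, -0.091], [-0.001, -0.091, 0.996], [-1.0, -0.001, -0.001]]
force: [-0.9, 1.5, 5.4]
opening: 0.1
```

```bash
python3 -m crank '[{"offset":[-0.01,0,0],"spin":0},{"offset":[-0.03,0,0],"spin":0},{"offset":[-0.04,0,0],"spin":0.056},{"offset":[0,0,0],"spin":0}]'; python3 -m crank '[{"offset":[0,0.0098,0.0408],"spin":0},{"offset":[0,0.0098,0.0408],"spin":0},{"offset":[0,0.0098,0.0408],"spin":0},{"offset":[0,0.0098,0.0408],"spin":0},{"offset":[0,0.0098,0.0408],"spin":0},{"offset":[0,0.0098,0.0408],"spin":0},{"offset":[0,0.0098,0.0408],"spin":0},{"offset":[0,0.0098,0.0408],"spin":0},{"offset":[0.015,0,0],"spin":0},{"offset":[0.01,0,0],"spin":0},{"offset":[0,0,0],"spin":0},{"offset":[0,0,0],"spin":0}]'
cat >> h.py <<'E'
def rep(tag,zb):
    c=bot.capture('wrist');save('wrist%s.png'%tag,c['pixels'][110:235,100:400],2.6)
    X,Y,Z,uv,m,top=blankslots(c,zb=zb);m&=abs(Y)<.03
    print('blank',m.sum(),'z',np.percentile(Z[m],[0,2,50,98]).round(4),'X',np.percentile(X[m],[2,50,98]).round(4))
    for z in np.arange(zb[0]+.006,zb[0]+.05,.006):
        k=m&(abs(Z-z)<.003)
        if k.sum()>3: print(round(z,3),'Y',(Y[k].min()*1e3).round(1),(Y[k].max()*1e3).round(1),'X',np.median(X[k]).round(4),k.sum())
    xs=np.arange(-.024,-.008,.004)
    for lo,hi in((-.08,-.046),(-.046,0),(0,.046),(.046,.08)): print(lo,hi,np.array(edges(X,Y,top,lo,hi,xs)).tolist())
    s=bot.read_state();print(s['position'],s['tcp_rot'][1],s['force'],s['opening'])
E
python3 -c "
from h import *
rep('11',(.05,.13))"
```

```text
time_s: 17.5
position: [0.5735, -0.1918, 0.3078]
tcp_rot: [[0.009, -0.999, -0.035], [-0.005, -0.035, 0.999], [-1.0, -0.009, -0.005]]
force: [2.2, -0.3, -1.5]
opening: 0.098
time_s: 18.7
position: [0.4822, 0.1316, 0.2773]
tcp_rot: [[-0.001, -0.999, -0.034], [-0.0, -0.034, 0.999], [-1.0, 0.001, -0.0]]
force: [-0.1, -0.3, -2.4]
opening: 0.103
blank 977 z [0.0629 0.0678 0.1229 0.125 ] X [-0.0314 -0.0304 -0.0206]
0.062 Y -4.2 2.8 X -0.0311 10
0.068 Y -4.7 3.4 X -0.0312 27
0.074 Y -4.6 3.2 X -0.0312 28
0.08 Y -4.5 3.6 X -0.0312 38
0.086 Y -4.4 3.5 X -0.0312 33
0.092 Y -4.8 3.4 X -0.0311 43
0.098 Y -4.6 3.2 X -0.0311 50
-0.08 -0.046 [[-67.4, -49.2], [-67.9, -49.1], [-67.3, -49.2], [-67.8, -49.1]]
-0.046 0 [[-42.2, -6.5], [-42.3, -7.2], [-42.0, -7.3], [-42.3, -7.9]]
0 0.046 [[5.8, 38.2], [5.8, 38.6], [5.8, 38.5], [5.8, 38.7]]
0.046 0.08 [[59.7, 68.3], [63.4, 68.2], [63.5, 68.2], [64.0, 68.3]]
[0.48246602 0.13153779 0.27771688] [-9.53531963e-05 -3.36304157e-02  9.99434333e-01] [ 0.53069109  0.49800424 -2.5591157 ] 0.09900621607604708
```

View pics/wrist11.png

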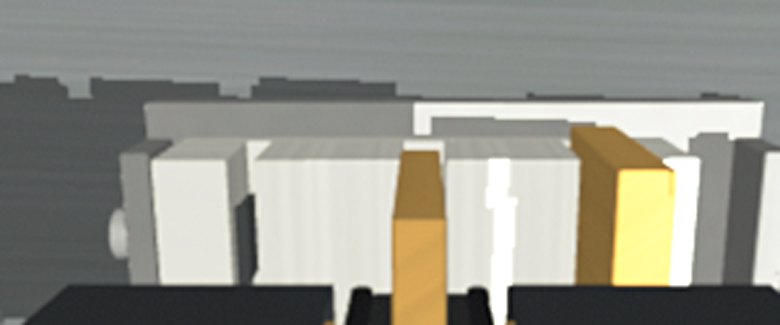

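```bash
python3 -m crank '[{"offset":[0,0,0.0009],"spin":0},{"offset":[0.006,0,0],"spin":0},{"offset":[0.004,0,0],"spin":0},{"offset":[0.002,0,0],"spin":0},{"offset":[0.002,0,0],"spin":0},{"offset":[0,0,0],"spin":0},{"offset":[0,0,0],"spin":0}]'
python3 -c "
from h import *
rep('12',(.047,.11))"
```

```text
time_s: 19.45
position: [0.482, 0.1333, 0.2638]
tcp_rot: [[-0.0, -0.999, -0.035], [-0.0, -0.035, 0.999], [-1.0, 0.0, -0.0]]
force: [0.1, -0.3, -2.0]
opening: 0.097
blank 622 z [0.0502 0.0523 0.0971 0.11  ] X [-0.0314 -0.0311 -0.0211]
0.053 Y -2.5 5.1 X -0.0311 28
0.059 Y -2.9 4.9 X -0.0312 27
0.065 Y -2.8 4.9 X -0.0311 33
0.071 Y -2.7 5.3 X -0.0311 38
0.077 Y -3.1 5.1 X -0.0311 41
0.083 Y -2.9 5.0 X -0.0311 47
0.089 Y -3.2 5.2 X -0.0311 50
0.095 Y -3.2 5.1 X -0.0311 57
-0.08 -0.046 [[-67.8, -49.3], [-67.6, -48.9], [-68.1, -49.0], [-67.6, -49.2]]
-0.046 0 [[-42.2, -5.6], [-42.3, -5.7], [-42.2, -5.7], [-42.2, -6.4]]
0 0.046 [[6.5, 38.8], [6.5, 38.3], [7.1, 38.5], [7.8, 38.7]]
0.046 0.08 [[59.6, 68.1], [64.1, 68.2], [63.9, 68.0], [64.3, 68.2]]
[0.48201074 0.13336595 0.26389421] [-4.37324294e-06 -3.53422697e-02  9.99375267e-01] [ 0.15636552  0.2736525  -2.31952046] 0.10664978815851195
```

View pics/wrist12.png

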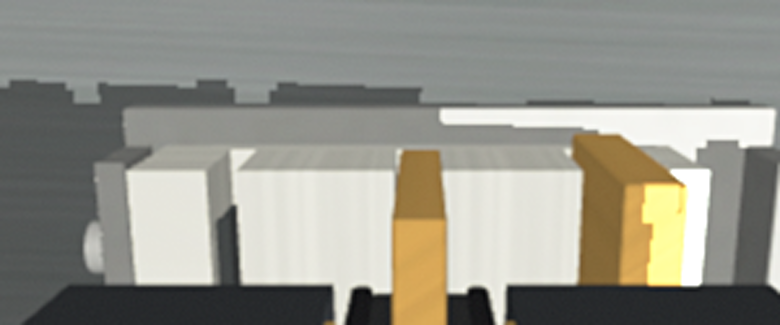

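```bash
python3 -m crank '[{"offset":[0,0,-0.0008],"spin":0},{"offset":[0.001,0,0],"spin":0},{"offset":[0.001,0,0],"spin":0},{"offset":[0.001,0,0],"spin":0},{"offset":[0,0,0],"spin":0}]'
python3 -c "
from h import *
rep('13',(.047,.11))"
```

```text
time_s: 20.0
position: [0.4819, 0.1325, 0.2607]
tcp_rot: [[-0.0, -0.999, -0.035], [-0.0, -0.035, 0.999], [-1.0, 0.0, 0.0]]
force: [0.6, 0.8, -2.1]
opening: 0.102
blank 977 z [0.0479 0.0512 0.1063 0.1083] X [-0.0315 -0.0306 -0.0208]
0.053 Y -3.8 4.1 X -0.0313 30
0.059 Y -3.7 4.1 X -0.0313 30
0.065 Y -3.6 4.4 X -0.0312 37
0.071 Y -4.0 4.4 X -0.0313 39
0.077 Y -3.9 4.2 X -0.0312 43
0.083 Y -3.7 4.1 X -0.0313 45
0.089 Y -4.0 4.4 X -0.0312 55
0.095 Y -3.9 4.3 X -0.0312 62
-0.08 -0.046 [[-67.8, -49.1], [-67.7, -49.0], [-67.7, -49.0], [-68.0, -49.2]]
-0.046 0 [[-42.6, -5.8], [-42.0, -5.8], [-42.2, -6.4], [-42.4, -7.0]]
0 0.046 [[6.2, 38.9], [6.2, 38.8], [6.2, 38.5], [6.8, 38.7]]
0.046 0.08 [[60.0, 68.2], [64.4, 68.4], [64.6, 68.2], [64.3, 68.2]]
[0.48196936 0.13251495 0.26073012] [ 1.31012416e-06 -3.51740455e-02  9.99381202e-01] [ 0.28828141 -0.28458894 -2.71841725] 0.10225861729005284
```

View pics/wrist13.png

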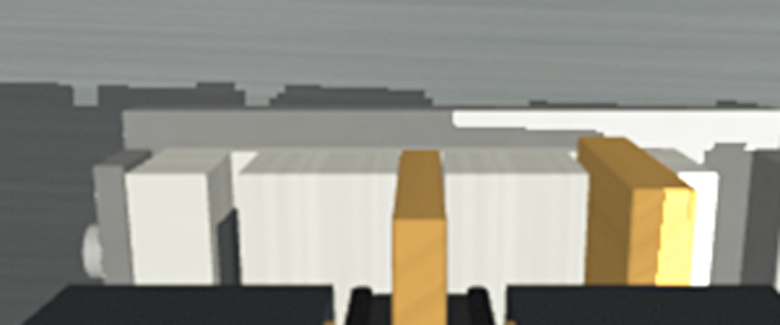

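Centred at +0.2 mm. Descending at 10 mm/s with force checks.

```bash
python3 -m crank '[{"offset":[0.001,0,0],"spin":0},{"offset":[0.001,0,0],"spin":0},{"offset":[0,0,0],"spin":0}]'
```

```text
time_s: 20.35
position: [0.482, 0.1325, 0.2587]
tcp_rot: [[-0.0, -0.999, -0.035], [-0.0, -0.035, 0.999], [-1.0, 0.0, -0.0]]
force: [-0.6, -0.1, -1.6]
opening: 0.102
```

```bash
python3 -m crank '[{"offset":[0.001,0,0],"spin":0},{"offset":[0.001,0,0],"spin":0},{"offset":[0,0,0],"spin":0}]'
```

```text
time_s: 20.65
position: [0.482, 0.1325, 0.2567]
tcp_rot: [[-0.0, -0.999, -0.035], [-0.0, -0.035, 0.999], [-1.0, 0.0, -0.0]]
force: [0.9, 0.7, -2.6]
opening: 0.1
```

```bash
python3 -m crank '[{"offset":[0.001,0,0],"spin":0},{"offset":[0.001,0,0],"spin":0},{"offset":[0.001,0,0],"spin":0},{"offset":[0,0,0],"spin":0}]'
```

```text
time_s: 21.05
position: [0.482, 0.1325, 0.2537]
tcp_rot: [[-0.0, -0.999, -0.035], [-0.0, -0.035, 0.999], [-1.0, 0.0, -0.0]]
force: [-0.2, -0.5, -2.0]
opening: 0.104
```

In the slot freely. On to the leaf.

```bash
python3 -m crank '[{"offset":[0.001,0,0],"spin":0},{"offset":[0.001,0,0],"spin":0},{"offset":[0.001,0,0],"spin":0},{"offset":[0,0,0],"spin":0}]'
```

```text
time_s: 21.45
position: [0.4821, 0.1326, 0.2509]
tcp_rot: [[0.0, -0.999, -0.035], [0.0, -0.035, 0.999], [-1.0, -0.0, 0.0]]
force: [0.1, 0.9, -1.1]
opening: 0.1
```

```bash
python3 -m crank '[{"offset":[0.001,0,0],"spin":0},{"offset":[0.001,0,0],"spin":0},{"offset":[0.001,0,0],"spin":0},{"offset":[0,0,0],"spin":0}]'
```

```text
time_s: 21.85
position: [0.4821, 0.1331, 0.2481]
tcp_rot: [[0.001, -0.999, -0.034], [0.001, -0.034, 0.999], [-1.0, -0.001, 0.001]]
force: [0.6, 4.3, -1.9]
opening: 0.101
```

```bash
python3 -m crank '[{"offset":[0.001,0,0],"spin":0},{"offset":[0.001,0,0],"spin":0},{"offset":[0.001,0,0],"spin":0},{"offset":[0,0,0],"spin":0}]'
```

```text
time_s: 22.25
position: [0.4822, 0.1332, 0.2453]
tcp_rot: [[0.001, -0.999, -0.034], [0.001, -0.034, 0.999], [-1.0, -0.001, 0.001]]
force: [-0.8, 5.5, 3.4]
opening: 0.104
```

```bash
python3 -m crank '[{"offset":[0.001,0,0],"spin":0},{"offset":[0.001,0,0],"spin":0},{"offset":[0.001,0,0],"spin":0},{"offset":[0,0,0],"spin":0}]'
```

```text
time_s: 22.65
position: [0.4823, 0.1332, 0.2423]
tcp_rot: [[0.002, -0.999, -0.034], [0.001, -0.034, 0.999], [-1.0, -0.002, 0.001]]
force: [0.9, 5.7, 2.9]
opening: 0.104
```

```bash
python3 -m crank '[{"offset":[0.001,0,0],"spin":0},{"offset":[0.001,0,0],"spin":0},{"offset":[0.001,0,0],"spin":0},{"offset":[0.001,0,0],"spin":0},{"offset":[0.001,0,0],"spin":0},{"offset":[0,0,0],"spin":0}]'
```

```text
time_s: 23.25
position: [0.4824, 0.1332, 0.2373]
tcp_rot: [[0.002, -0.999, -0.034], [0.001, -0.034, 0.999], [-1.0, -0.002, 0.001]]
force: [0.9, 5.8, 3.5]
opening: 0.102
```

```bash
python3 -m crank '[{"offset":[0.001,0,0],"spin":0},{"offset":[0.001,0,0],"spin":0},{"offset":[0.001,0,0],"spin":0},{"offset":[0,0,0],"spin":0}]'
```

```text
time_s: 23.65
position: [0.4824, 0.1332, 0.2343]
tcp_rot: [[0.002, -0.999, -0.034], [0.002, -0.034, 0.999], [-1.0, -0.002, 0.001]]
force: [-0.9, 5.7, 2.7]
opening: 0.103
```

```bash
python3 -m crank '[{"offset":[0.001,0,0],"spin":0},{"offset":[0.001,0,0],"spin":0},{"offset":[0,0,0],"spin":0}]'
```

```text
time_s: 23.95
position: [0.4824, 0.1333, 0.2323]
tcp_rot: [[0.002, -0.999, -0.034], [0.001, -0.034, 0.999], [-1.0, -0.002, 0.001]]
force: [0.4, 5.1, 2.7]
opening: 0.102
```

```bash
python3 -m crank '[{"offset":[0.0007,0,0],"spin":0},{"offset":[0,0,0],"spin":0}]'
```

```text
time_s: 24.15
position: [0.4824, 0.1333, 0.2319]
tcp_rot: [[0.002, -0.999, -0.034], [0.001, -0.034, 0.999], [-1.0, -0.002, 0.001]]
force: [0.6, 5.9, 4.2]
opening: 0.102
```

```bash
python3 -m crank '[{"offset":[0.0007,0,0],"spin":0},{"offset":[0,0,0],"spin":0}]'
```

```text
time_s: 24.35
position: [0.4824, 0.1333, 0.2318]
tcp_rot: [[0.003, -0.999, -0.035], [0.001, -0.035, 0.999], [-1.0, -0.003, 0.001]]
force: [-1.8, 5.9, 10.2]
opening: 0.102
```

```bash
python3 -m crank '[{"offset":[0,0,0],"spin":0},{"offset":[0,0,0],"spin":0},{"offset":[0,0,0],"spin":0},{"offset":[0,0,0],"spin":0}]' 0.026;  python3 -m crank '[{"offset":[-0.01,0,0],"spin":0},{"offset":[-0.03,0,0],"spin":0},{"offset":[-0.04,0,0],"spin":0},{"offset":[-0.04,0,0],"spin":0},{"offset":[-0.04,-0.03,0],"spin":0},{"offset":[0,0,0],"spin":0},{"offset":[0,0,0],"spin":0}]'
python3 - <<'E'
from h import *
for n in('wrist','scene','side'):
    c=bot.capture(n);save(n+'20.png',c['pixels'],1.5)
    X,Y,Z,uv,m,top=blankslots(c,zb=(.05,.1))
    px=c['pixels'][uv[:,1],uv[:,0]].astype(int);m=(px[:,2]-px[:,0]>50)&(Z>.072)&(Z<.085)&(abs(X)<.045)
    for nm,lo,hi in(('thin',-.02,.02),('thick',.03,.065)):
        t=m&(Y>lo)&(Y<hi)
        if t.sum()>10:
            r=cv2.minAreaRect((np.c_[X,Y][t]*1000).astype(np.float32));print(n,nm,t.sum(),np.round(r[0],1),np.round(r[1],1),round(r[2],1),np.median(Z[t]).round(4))
    for l in('slip_centre','tweezers','loupe','jar'):
        for r in bot.regions_of(l,c)[:1]:
            P,_=pts(c,r['region']);print(n,l,round(r['p'],2),np.round(np.median(P,0),3) if len(P) else '')
E
```

```text
time_s: 24.75
position: [0.482, 0.1323, 0.2302]
tcp_rot: [[-0.0, -0.999, -0.035], [-0.0, -0.035, 0.999], [-1.0, 0.0, -0.0]]
force: [0.3, 0.1, 0.4]
opening: 0.279
time_s: 25.45
position: [0.5122, 0.1334, 0.3918]
tcp_rot: [[0.003, -0.999, -0.035], [-0.0, -0.035, 0.999], [-1.0, -0.003, -0.0]]
force: [-0.7, -0.5, -0.1]
opening: 0.301
wrist thin 686 [0.1 1.1] [59.7  8.5] 0.3 0.0784
wrist thick 1044 [ 0.1 47. ] [59.3 13.5] 0.2 0.0784
wrist slip_centre 0.79 [ 0.573 -0.138  0.027]
wrist tweezers 0.79 [ 0.507 -0.004  0.006]
wrist jar 0.62 [ 0.698 -0.099  0.025]
scene thin 99 [-0.5  3.1] [60.7 10.1] 1.3 0.0785
scene thick 131 [ 0.2 48.8] [13.3 60.4] 89.8 0.0786
scene slip_centre 0.75 [ 0.575 -0.139  0.051]
scene tweezers 0.65 [ 0.51  -0.002  0.006]
scene loupe 0.69 [0.698 0.046 0.009]
scene jar 0.9 [ 0.728 -0.076  0.052]
side thin 236 [-2.3  2.3] [ 9.3 60. ] 89.7 0.0793
side thick 372 [-1.4 47.7] [14.2 59.9] 89.8 0.0797
side slip_centre 0.91 [ 0.571 -0.139  0.055]
side loupe 0.78 [0.693 0.047 0.012]
side jar 0.92 [ 0.715 -0.076  0.051]
```

View pics/wrist20.png

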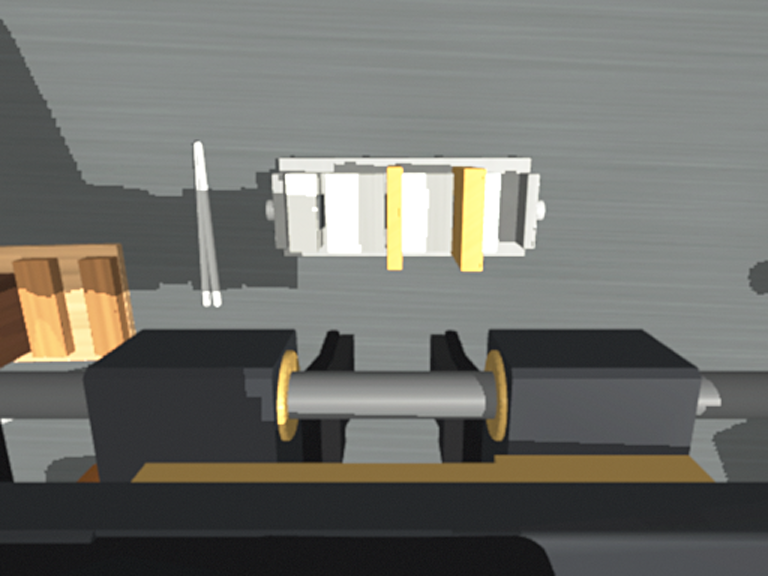

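View pics/scene20.png

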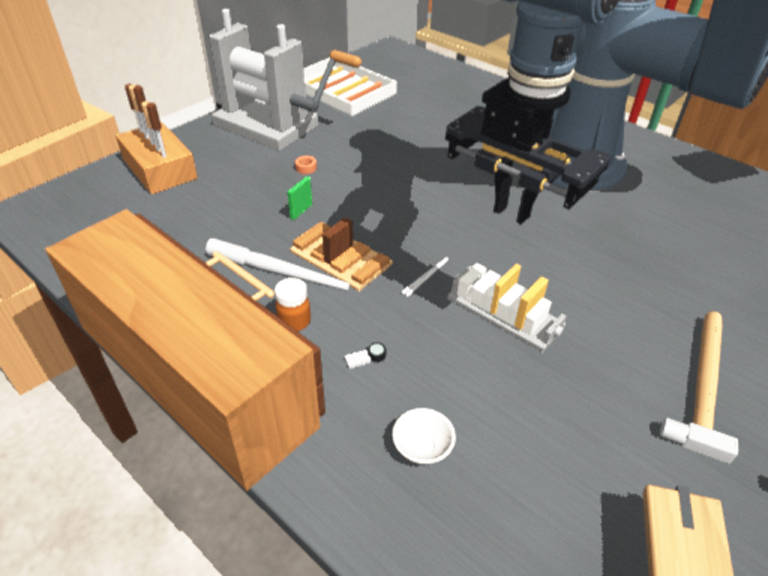

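Both blanks stand upright in the middle (wrist pixel ~263,145) and widest (~313,145) slots, with tops at 0.0784 m (0.078 m is fully home). The slip, tweezers, loupe and jar haven't moved. Handing in.

```bash
python3 -c "
from rig import bot
print(bot.hand_in())"
```

```text
the job is handed in; nothing more can be done
None
```

Both blanks are in the gauge and I handed the job in at about 26 s; the hand-in gives no verdict. The 13 mm blank is in the 15 mm slot and the 9 mm blank is in the 11 mm slot. The insert was clamped about 8 mm off-centre towards -y. I found the slots with the wrist camera and pressed each blank past its leaf at about 10 mm/s. The largest wrist force component I read while pressing was about 10 N.

**Last checks:**
- **Seating:** by the wrist camera both tops are at 0.0784 m, against 0.078 m for fully home. Both blanks are within about 0.5 mm of centred lengthwise, and they look upright.
- **Release:** the gripper is open and clear of everything.
- **Other things:** the slip, tweezers, loupe and jar were within about 4 mm of where they started in the scene camera. I left the green look-alike alone.
- **Disagreements:** the scene and side cameras placed the blanks 1–2 mm from the wrist readings, which is about the stated calibration error. The wrist view gave different figures for the jar and slip, but it only saw part of each. The side view gave no tweezers reading at the end, and the wrist view gave no loupe reading.

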